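# Salami from behind the containers to the scale

## Robot

A 6-joint arm with a two-finger parallel gripper is mounted at the origin on the work surface. World frame = base frame: x ahead of the robot, y to its left, z up, the work surface at z = 0. Lengths are in m, angles in degrees, forces in N, time in s.
With the tool pointing down it reaches from about 0.3 to 0.75 m from the base axis. Payload 8.5 kg.
Tool frame: the origin (TCP) lies at the very end of the fingers, on their centre line; the grasp point (between the pads) lies 19 mm behind it; z points along the fingers, y is the line along which they close (so a half turn about z gives the same grasp; the last joint's range is limited). The gripper opens to 85 mm and grips with 20 to 120 N. Pads are 22 mm wide; open, the fingers measure 114 mm over their backs; the gripper's body (76 mm by 85 mm) begins 54 mm behind the grasp point. The pads swing forward as they close: fully open they stand 13 mm farther back than shut.
Start: joints at [-83.841, 21.807, 74.336, -0, 83.858, -12.336], TCP at [0.174, -0.522, 0.231] pointing down, gripper open.
Joint ranges: [-178.18, 178.18], [-50.72, 133.34], [12.68, 142.11], [-81.47, 261.47], [9.98, 163.14], [-165.26, 165.26]. Speed limits (degrees/s): [136.94, 136.94, 180, 180, 180, 180].

## Interface

Orientations are given as a 3x3 rotation matrix whose columns are the frame's x, y, z axes.
In Python, from rig import env, imaging gives the robot as it stands. The module is installed in compiled form; this text tells all that it offers.
- The arm moves only by the tool arm_command, never from a script. Its arguments are lists of equal length, an entry for each row: "turn": the turn, a rotation vector about the tool's x, y, z in units of 5 degrees (1.0 is 5 degrees), a list of three; "xyz": the shift along the tool's x, y, z in units of 50 mm (1.0 is 50 mm), a list of three; "claw": the finger opening in mm, from 0 to 85.4. A call has 1 to 12 rows; each row shifts and turns the commanded pose from where the row before left it, along the tool's axes as they then stand; what a row does not reach is not made up. A row lasts 1/10 s, in which the tool goes at most 50 mm and 8.59 degrees, less where a joint would pass 70% of its speed; a pose out of reach is approached as far as the arm can. A call is refused whole if a number of a shift passes 1 or a number of a turn 1, either way. A call with a gripper value outside its range is refused whole. The fingers move at their own pace and stop on an object; "squeeze" is the grip in N (left out, the last holds). Time passes only in rows, so rows that do not move let the fingers close. It gives the time, the measured TCP pose, the force, the opening and the grip force at its end, in the units of the state.
- env.observe(): the state, without advancing time (a new reading comes with each control period).
- imaging.get_image(name): name is "side" or "top"; returns (picture, depth): 384x512x3 uint8, blue, green, red; 384x512 float32, m along the optical axis (not along the pixel's ray), 0 where there is no reading.
- imaging.camera_info(name): a dict with "camera_matrix" (3x3 intrinsics, pixels), "k1" (the pictures are not rectified: a ray, as slopes to the right and down, at radius r is drawn at 1 + k1 r^2 times it, then the intrinsics apply), "rvec" (rotation vector, rad) and "tvec" (3), from world to camera coordinates, as OpenCV has them. Camera axes: x right, y down, z forward; pixel columns grow to the right and rows downward; lengths in m; the calibration is good to about 2 mm. A picture is of the moment at which its call begins. camera_info takes no time and is no camera call.
- env.close_job(): hands the job in; it is judged then, once.
The state is a dict: "time_s": time; "q": joint angles; "qvel": joint speeds; "joint_efforts": joint torques, N m; "position": TCP position; "tool_rot": TCP orientation; "ft_force": force on the tool from outside, world axes, zero at the start; "wrist_torque": the same for the moment, N m; "grip_width": finger opening in m; "gripper_force": force on a finger pad.
Only numpy, scipy, OpenCV 4.12 (cv2) and the standard library are available. Lean on these libraries where they do the work, as an engineer would, in place of code of your own. Each camera call takes 0.05 s, during which the arm holds its last target. There are 200 camera calls.

## Task

Weigh the salami that lies behind the three containers on the display stand: first set all three containers aside, standing on the marble slab, without shifting the salami; then lay the salami in the middle of the scale's pan, lengthways along the pan, and leave it there; last, put each container back on the very spot where it stood at the start. Keep the containers upright throughout and leave the pepper mill, the oil bottle and the little dish where they are.

Things in the scene. Friction and masses are not known exactly. Their poses are not given: they have to be found in the camera images.
- squat_jar: Squat closed jar of green olives with a flat steel lid: upright plain cylinder, diameter 62, height 90 (the lid, as wide as the jar, is its top 18). 0.25 to 0.45 kg. Origin: centre of its underside, z up. At the start it stands in a row with the other two containers on the display stand; the order of the three in the row varies. The gaps between neighbours are at least 48.
- tall_jar: Tall slim closed jar of amber peppers with a flat steel lid: upright plain cylinder, diameter 52, height 135 (the lid, as wide as the jar, is its top 18). 0.25 to 0.45 kg. Origin: centre of its underside, z up. Starts in the same row.
- tin: Bare steel food tin, no lid: upright plain cylinder, diameter 60, height 100. 0.28 to 0.52 kg. Origin: centre of its underside, z up. Starts in the same row.
- salami: Dark red flat-sided pressed salami with pale strings, lying flat: 190 long (its own y axis), 46 wide (x), 42 high, edges rounded; small tied knots reach 106 from the middle at both ends. Hard, about 0.45 kg. Origin: centre of its underside, z up. It lies on the display stand behind the row of containers (on the side away from the robot), parallel to the row, 3 to 18 from them, so that a finger hardly fits between until they are gone; behind it 40 of free board.
- stand: Fixed dark wooden display stand: a board 190 (x) by 370 (y), 12 thick, with a lip 8 thick and 22 high along its far (+x) edge, and two thin price cards on that lip, 47 high, 165 either side of the middle. Origin: centre of its underside, z up. The row of containers stands along its y axis, at about x = -45, y = -115, 0, 115 (each within 3 mm); the salami lies at about x = +17.
- slab: Fixed white marble slab, the place to set things aside: 290 (x) by 170 (y), 15 thick, bare. Origin: centre of its underside, z up; its top is at 15. To the left or the right of the display stand.
- pan (a point): Middle of the upper face of the steel pan of the counter scale, which stands fixed on the other side of the display stand. The pan is 260 long (x axis of this point) and 160 wide (y), rigid, 70 above the table, with rims 5 wide and 8 high along its two long sides. z up. A sloping panel lower than the pan lies on the scale's -x side.
- mill: Bystander: turned dark wooden pepper mill, diameter 52, height 150, behind the display stand on its left. Origin: centre of its underside.
- oil: Bystander: green glass oil bottle with black cap, diameter 62, height 210, behind the display stand on its right. Origin: centre of its underside.
- dish: Bystander: little white dish, diameter 70, height 35, between the robot and the display stand. Origin: centre of its underside.
Not all that is in view belongs to the job. What is shaped like the tin but red is not meant. Leave any black look-alike of the squat_jar alone.

How it is judged (in metres and radians):
On the way, in this order (a step that is already met when the one before it is completed fails the run):
1. all three containers stand released on the slab, the salami still in its place (x of squat_jar in the frame of slab between -0.135 and 0.135 m and y of squat_jar in the frame of slab between -0.075 and 0.075 m and z of squat_jar in the frame of slab between 0.01 and 0.02 m and angle between each of squat_jar, tall_jar, tin's own z axis and vertical below 0.1 rad and linear speed of each of squat_jar, tall_jar, tin below 0.02 m/s and contact force between the fingers and squat_jar below 0.2 N and x of tall_jar in the frame of slab between -0.135 and 0.135 m and y of tall_jar in the frame of slab between -0.075 and 0.075 m and z of tall_jar in the frame of slab between 0.01 and 0.02 m and contact force between the fingers and tall_jar below 0.2 N and x of tin in the frame of slab between -0.135 and 0.135 m and y of tin in the frame of slab between -0.075 and 0.075 m and z of tin in the frame of slab between 0.01 and 0.02 m and contact force between the fingers and tin below 0.2 N and distance of salami from where it was at the start of the episode below 0.015 m), for 0.2 s.
2. the salami lies released in the middle of the pan, along it, while all three containers still stand on the slab (horizontal distance between salami and pan below 0.02 m and z of salami in the frame of pan between -0.005 and 0.006 m and angle between the y axis of salami and the x axis of pan, either way round below 0.25 rad and angle between each of salami, squat_jar, tall_jar, tin's own z axis and vertical below 0.1 rad and linear speed of each of salami, squat_jar, tall_jar, tin below 0.02 m/s and contact force between the fingers and salami below 0.2 N and x of squat_jar in the frame of slab between -0.135 and 0.135 m and y of squat_jar in the frame of slab between -0.075 and 0.075 m and z of squat_jar in the frame of slab between 0.01 and 0.02 m and contact force between the fingers and squat_jar below 0.2 N and x of tall_jar in the frame of slab between -0.135 and 0.135 m and y of tall_jar in the frame of slab between -0.075 and 0.075 m and z of tall_jar in the frame of slab between 0.01 and 0.02 m and contact force between the fingers and tall_jar below 0.2 N and x of tin in the frame of slab between -0.135 and 0.135 m and y of tin in the frame of slab between -0.075 and 0.075 m and z of tin in the frame of slab between 0.01 and 0.02 m and contact force between the fingers and tin below 0.2 N), for 0.2 s.
At the end, for the whole second after the job is handed in: Salami flat on the pan, within 20 mm of its middle and 0.25 rad of its length; each container upright within 15 mm of its own starting spot; all released and at rest; mill, oil bottle and dish within 25 mm of where they were (horizontal distance between salami and pan below 0.02 m and z of salami in the frame of pan between -0.005 and 0.006 m and angle between the y axis of salami and the x axis of pan, either way round below 0.25 rad and angle between each of salami, squat_jar, tall_jar, tin's own z axis and vertical below 0.1 rad and linear speed of each of salami, squat_jar, tall_jar, tin below 0.02 m/s and contact force between the fingers and salami below 0.2 N and distance of each of squat_jar, tall_jar, tin from where it was at the start of the episode below 0.015 m and contact force between the fingers and squat_jar below 0.2 N and contact force between the fingers and tall_jar below 0.2 N and contact force between the fingers and tin below 0.2 N and distance of each of mill, oil, dish from where it was at the start of the episode below 0.025 m); the robot touches nothing.
It fails at once if a container is tipped by more than 0.6 rad (angle between any of squat_jar, tall_jar, tin's own z axis and vertical above 0.6 rad).
It fails at once if mill, oil bottle or dish pushed more than 25 mm from its place or knocked over (distance of any of mill, oil, dish from where it was at the start of the episode above 0.025 m or angle between any of mill, oil, dish's own z axis and vertical above 0.5 rad).
It also fails if it takes over 150 s, if anything falls off the work surface, if the arm or the gripper's body presses on something with over 40 N, if the wrist force passes 120 N, or if a joint passes its speed limit or range.

## Working session

There is one attempt and no reset: what is moved stays moved. The work goes in short steps, Python scripts to look and compute and a tool call to move; the robot and the scene stay as the last step left them, time stands still between calls to the robot, and variables do not carry over. Pictures are saved under pics/ and viewed, at most 14 in all, crops included, and the job is handed in when it is done.

Besides the shell and the picture viewer there is one more tool, called after "Call:" as a command line: name --argument value ..., lists and objects as JSON in quotes. arm_command: Moves the arm, as the interface text tells. Its arguments: {"type":"object","properties":{"turn":{"type":"array"},"xyz":{"type":"array"},"claw":{"type":"array"},"squeeze":{"type":"number"}},"required":["turn","xyz","claw"]}

```bash
mkdir -p pics; cat > h.py <<'E'
import numpy as np, cv2
from rig import env, imaging
def cloud(name):
    im,d=imaging.get_image(name); c=imaging.camera_info(name)
    K=np.array(c["camera_matrix"]); k1=c["k1"]
    R,_=cv2.Rodrigues(np.array(c["rvec"],float)); t=np.array(c["tvec"],float).ravel()
    v,u=np.mgrid[0:384,0:512].astype(float)
    p=np.stack([u,v],-1).reshape(-1,1,2)
    n=cv2.undistortPoints(p,K,np.array([k1,0,0,0,0.])).reshape(384,512,2)
    P=np.dstack([n*d[...,None],d])
    W=(P-t)@R
    W[d==0]=np.nan
    return im,W
E
python3 - <<'E'
from h import *
s=env.observe(); print(s["position"],s["tool_rot"],s["time_s"])
for n in("top","side"):
    im,W=cloud(n); cv2.imwrite(f"pics/{n}0.png",cv2.resize(im,(800,600),interpolation=cv2.INTER_CUBIC)); np.savez(f"{n}0.npz",im=im,W=W)
    print(n,{k:np.round(np.array(v).ravel(),3).tolist() for k,v in imaging.camera_info(n).items()})
E
```

```text
[ 0.17444353 -0.52129912  0.23070726] [[ 9.48358943e-01  3.17199145e-01 -1.35464515e-04]
 [ 3.17198999e-01 -9.48357885e-01  1.45522632e-03]
 [ 3.33127703e-04 -1.42304610e-03 -9.99998932e-01]] 0.0
top {'camera_matrix': [361.037, 0.0, 252.831, 0.0, 361.037, 194.655, 0.0, 0.0, 1.0], 'k1': [-0.117], 'rvec': [2.168, -2.219, 0.082], 'tvec': [0.025, 0.568, 0.836]}
side {'camera_matrix': [373.322, 0.0, 257.624, 0.0, 373.322, 187.361, 0.0, 0.0, 1.0], 'k1': [-0.097], 'rvec': [2.275, -0.293, 0.113], 'tvec': [-0.563, 0.166, 0.807]}
```

View pics/top0.png

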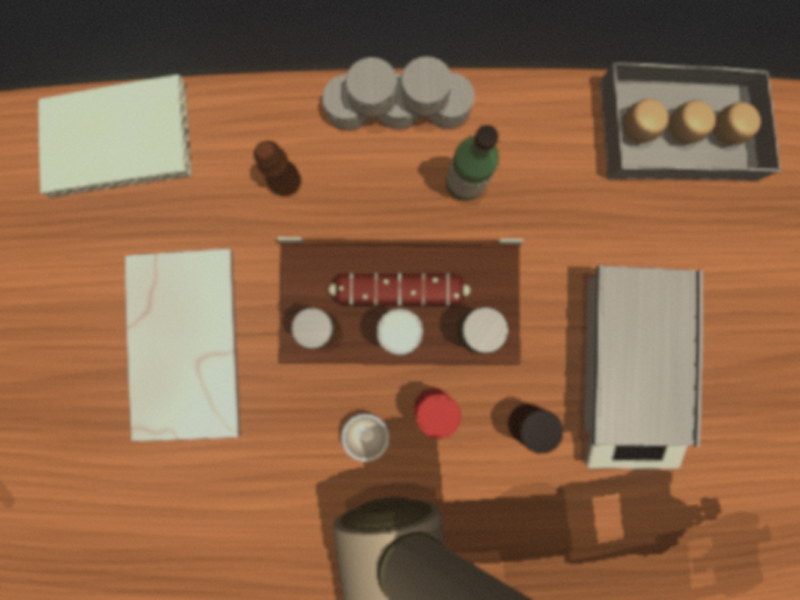

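View pics/side0.png

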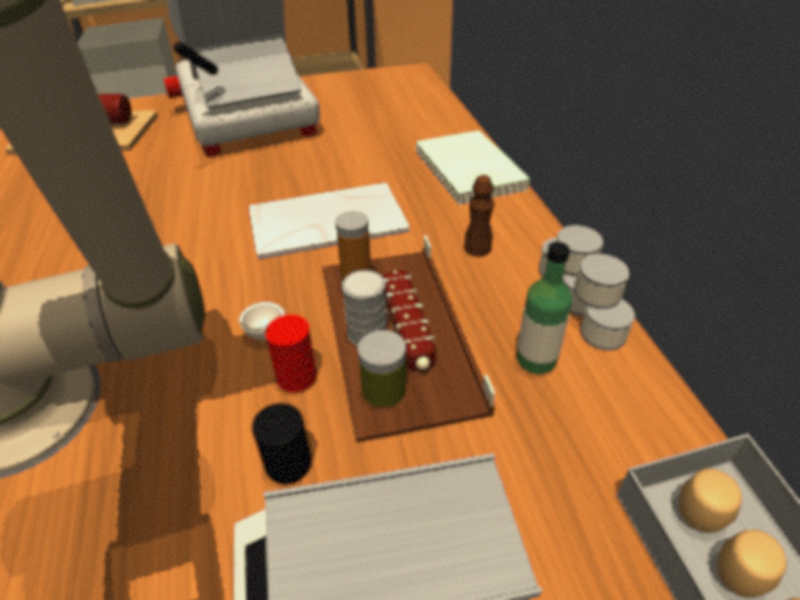

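Top view (800x600): tall_jar (312,328), tin (400,331), squat_jar (485,330), salami (400,290), slab (180,345), scale (648,360), dish (365,437), mill (275,168), oil (472,165). 
Look-alikes: the red can (438,414) is a tin shape and the black jar (537,428) is a squat_jar shape; both stand off the stand, so they stay. The white pad (115,135) is no slab, because it is unveined and behind. The side view confirms the row as amber, bare steel, green. Next I'll confirm this in a crop and measure.

```bash
python3 - <<'E'
from h import *
T=np.load("top0.npz");S=np.load("side0.npz")
cv2.imwrite("pics/crop0.png",cv2.resize(S["im"][120:270,190:320],(650,750)[:2] if 0 else (520,600),interpolation=cv2.INTER_CUBIC))
W=T["W"];k=512/800
def reg(name,u,v,r,zlo,zhi):
    v0,u0=int(v*k),int(u*k);r=int(r*k)
    P=W[max(0,v0-r):v0+r,u0-r:u0+r].reshape(-1,3);P=P[(P[:,2]>zlo)&(P[:,2]<zhi)]
    c,rad=cv2.minEnclosingCircle(P[:,:2].astype(np.float32))
    (rc,rs,ra)=cv2.minAreaRect((P[:,:2]*1000).astype(np.float32))
    print(name,len(P),"mean",P.mean(0).round(4),"med z",np.median(P[:,2]).round(4),"circ",np.round(c,4),round(rad,4),"rect",np.round(rc,1),np.round(rs,1),round(ra,2), "pct",np.percentile(P,[1,99],axis=0).round(3).tolist())
reg("tall",312,328,45,.135,.16)
reg("tin",400,331,35,.1,.13)
reg("squat",485,330,40,.09,.115)
reg("sal",400,290,90,.042,.065)
reg("slab",180,345,150,.010,.03)
reg("pan",648,355,130,.065,.09)
reg("red",438,414,35,.08,.13)
reg("black",537,428,40,.07,.13)
reg("dish",365,437,35,.012,.06)
reg("mill",275,160,40,.02,.2)
reg("oil",475,150,60,.02,.25)
reg("standish",400,300,200,.008,.02)
E
```

```text
tall 503 mean [0.5325 0.1211 0.1462] med z 0.1463 circ [0.5326 0.1223] 0.0258 rect [532.1 121.7] [48.7 50. ] 43.19 pct [[0.508, 0.098, 0.14], [0.558, 0.144, 0.149]]
tin 653 mean [0.5261 0.0089 0.1117] med z 0.1118 circ [0.5262 0.0088] 0.0304 rect [525.7   9.1] [59. 59.] 88.47 pct [[0.498, -0.02, 0.108], [0.555, 0.037, 0.115]]
squat 661 mean [ 0.5256 -0.1087  0.101 ] med z 0.1011 circ [ 0.5255 -0.1092] 0.031 rect [ 525.1 -109. ] [60.7 59.9] 88.89 pct [[0.497, -0.139, 0.096], [0.555, -0.079, 0.104]]
sal 1661 mean [0.5873 0.0063 0.052 ] med z 0.0525 circ [0.5423 0.0059] 0.1136 rect [558.5   5. ] [212.7 111.8] 86.79 pct [[0.519, -0.087, 0.043], [0.613, 0.1, 0.058]]
slab 9805 mean [0.526  0.3115 0.0141] med z 0.0141 circ [0.6216 0.3465] 0.2701 rect [561.5 347.8] [468.6 388.8] 88.72 pct [[0.374, 0.117, 0.01], [0.665, 0.429, 0.019]]
pan 8315 mean [ 0.4742 -0.3431  0.0708] med z 0.0693 circ [ 0.4824 -0.3027] 0.1849 rect [ 479.5 -298.4] [274.5 269.5] 86.58 pct [[0.354, -0.436, 0.066], [0.607, -0.164, 0.089]]
red 662 mean [ 0.4099 -0.0418  0.0993] med z 0.0994 circ [ 0.4094 -0.042 ] 0.0308 rec
[... 239 characters left out ...]
0.413, -0.156, 0.092]]
dish 454 mean [0.3691 0.0617 0.0254] med z 0.0266 circ [0.3724 0.061 ] 0.0339 rect [372.3  61.1] [65.3 65.7] 43.61 pct [[0.34, 0.03, 0.013], [0.404, 0.092, 0.037]]
mill 649 mean [0.7604 0.1765 0.0966] med z 0.1042 circ [0.7689 0.1815] 0.0265 rect [763.2 179.9] [39.1 51.6] 21.85 pct [[0.744, 0.157, 0.023], [0.783, 0.201, 0.151]]
oil 1801 mean [ 0.7907 -0.0853  0.107 ] med z 0.1006 circ [ 0.8096 -0.0855] 0.0848 rect [807.  -77.6] [164.5  93.6] 8.32 pct [[0.728, -0.127, 0.022], [0.888, -0.026, 0.211]]
standish 11202 mean [0.5583 0.0716 0.0123] med z 0.012 circ [0.5491 0.0201] 0.3439 rect [607.6  11.5] [605.  522.7] 88.85 pct [[0.367, -0.181, 0.008], [0.849, 0.311, 0.019]]
```

View pics/crop0.png

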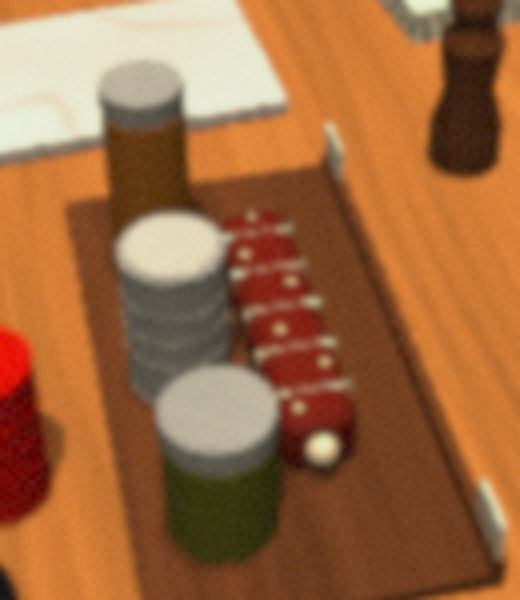

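The crop shows the amber tall_jar at (142,150), the bare ribbed tin at (172,300), the green squat_jar at (218,460) and the salami to their right, all on the stand. The red can sits at the left edge, off the stand. Next I'll refine the salami, slab, pan and stand poses.

```bash
python3 - <<'E'
from h import *
T=np.load("top0.npz");W=T["W"];im=T["im"];hsv=cv2.cvtColor(im,cv2.COLOR_BGR2HSV)
def rect(n,m):
    nn,l,st,_=cv2.connectedComponentsWithStats(m.astype(np.uint8)); i=1+st[1:,4].argmax()
    P=W[l==i]; P=P[~np.isnan(P[:,0])]
    r=cv2.minAreaRect((P[:,:2]*1000).astype(np.float32)); print(n,len(P),np.round(r[0],1),np.round(r[1],1),round(r[2],2),"mean",P.mean(0).round(4),"z50",np.median(P[:,2]).round(4))
    c,_=cv2.findContours((l==i).astype(np.uint8),0,2); print(cv2.minAreaRect(c[0]))
z=W[...,2];x=W[...,0];y=W[...,1]
b,g,r=[im[...,i].astype(int) for i in range(3)]
rect("slab",(y>.19)&(y<.45)&(x>.35)&(x<.69)&(abs(r-b)<50)&(g>120))
rect("pan",(y<-.2)&(z>.06)&(z<.085)&(x<.65)&(x>.33))
rect("panflat",(y<-.2)&(z>.06)&(z<.0735)&(x<.65)&(x>.33))
rect("sal",(z>.028)&(z<.07)&(x>.55)&(x<.64)&(abs(y)<.14))
rect("salbody",(z>.03)&(z<.07)&(x>.56)&(x<.64)&(abs(y)<.14)&(r-b>25))
rect("stand",(x>.44)&(x<.72)&(abs(y)<.25)&(r<100))
E
```

```text
slab 8186 [514.1 348.2] [294.3 177.6] 2.09 mean [0.5133 0.3427 0.0143] z50 0.0144
((115.62318420410156, 220.42431640625), (120.69950103759766, 69.09513854980469), 87.68627166748047)
pan 7802 [ 480.9 -354. ] [163.2 260.1] 86.46 mean [ 0.4807 -0.3543  0.0696] z50 0.0692
((414.3472900390625, 227.6776123046875), (69.21837615966797, 114.08056640625), 1.2188751697540283)
panflat 7007 [ 480.7 -356.9] [151.9 260.1] 86.64 mean [ 0.4803 -0.3563  0.069 ] z50 0.069
((415.2983703613281, 227.68411254882812), (62.86885452270508, 114.14592742919922), 1.1344215869903564)
sal 1700 [589.5   6.2] [209.7  46.1] 88.42 mean [0.5887 0.0059 0.0511] z50 0.0524
((254.996337890625, 184.74623107910156), (90.03475189208984, 20.56487464904785), 0.8550973534584045)
salbody 1683 [589.5   6.2] [209.7  46.1] 88.42 mean [0.5888 0.006  0.0512] z50 0.0524
((254.99755859375, 184.66415405273438), (90.03475189208984, 20.400712966918945), 0.8550973534584045)
stand 3334 [628.6   3.8] [364.8  69.1] 88.65 mean [ 0.6359 -0.0073  0.0142] z50 0.0116
((255.5, 169.5), (29.0, 151.0), 90.0)
```

Call:
arm_command --turn '[[0,0,0.925],[0,0,0.925],[0,0,0.925],[0,0,0.925],[0,0,0],[0,0,0],[0,0,0],[0,0,0],[0,0,0],[0,0,0],[0,0,0],[0,0,0]]' --xyz '[[0,0,0],[0,0,0],[0,0,0],[0,0,0],[0.448,-0.803,0],[0.448,-0.803,0],[0.448,-0.803,0],[0.448,-0.803,0],[0.448,-0.803,0],[0.448,-0.803,0],[0.448,-0.803,0],[0.448,-0.803,0]]' --claw '[85,85,85,85,85,85,85,85,85,85,85,85]' --squeeze 40

```text
time_s: 1.3
position: [0.3541, -0.1986, 0.2313]
tool_rot: [[1.0, -0.001, -0.0], [-0.001, -1.0, 0.0], [-0.0, -0.0, -1.0]]
ft_force: [0.4, -0.3, -0.4]
grip_width: 0.0852
gripper_force: 0.0
```

Call:
arm_command --turn '[[0,0,0],[0,0,0],[0,0,0],[0,0,0],[0,0,0],[0,0,0],[0,0,0],[0,0,0],[0,0,0],[0,0,0],[0,0,0]]' --xyz '[[0.446,-0.8,0],[0.446,-0.8,0],[0.446,-0.8,0],[0.446,-0.8,0],[0.446,-0.8,0],[0.446,-0.8,0],[0.446,-0.8,0],[0.446,-0.8,0],[0,0,0.6],[0,0,0.6],[0,0,0]]' --claw '[85,85,85,85,85,85,85,85,85,85,85]'

```text
time_s: 2.4
position: [0.5302, 0.1199, 0.1677]
tool_rot: [[1.0, 0.0, -0.008], [0.0, -1.0, -0.0], [-0.008, 0.0, -1.0]]
ft_force: [-0.8, -0.6, -0.1]
grip_width: 0.0851
gripper_force: 0.0
```

Call:
arm_command --turn '[[0,0,0],[0,0,0],[0,0,0],[0,0,0],[0,0,0],[0,0,0],[0,0,0],[0,0,0],[0,0,0],[0,0,0]]' --xyz '[[0.02,-0.02,0.3],[0.0,0.0,0.4],[0,0,0.4],[0,0,0.25],[0,0,0.15],[0,0,0],[0,0,0],[0,0,0],[0,0,0],[0,0,0]]' --claw '[85,85,85,85,85,85,40,40,40,40]'

```text
time_s: 3.4
position: [0.5336, 0.1206, 0.0974]
tool_rot: [[1.0, -0.0, 0.002], [-0.0, -1.0, 0.0], [0.002, -0.0, -1.0]]
ft_force: [-1.3, -0.1, 5.1]
grip_width: 0.0512
gripper_force: 41.5
```

Call:
arm_command --turn '[[0,0,0],[0,0,0],[0,0,0],[0,0,0],[0,0,0],[0,0,0],[0,0,0],[0,0,0],[0,0,0],[0,0,0],[0,0,0],[0,0,0]]' --xyz '[[0,0,-0.1],[0,0,-0.3],[0,0,-0.4],[0.06,-0.2,0],[0.14,-0.45,0],[0.19,-0.6,0],[0.21,-0.65,0],[0.21,-0.65,0],[0.21,-0.65,0],[0.19,-0.6,0],[0.14,-0.45,0],[0.06,-0.2,0]]' --claw '[40,40,40,40,40,40,40,40,40,40,40,40]' --squeeze 60

```text
time_s: 4.6
position: [0.6031, 0.3456, 0.1343]
tool_rot: [[1.0, 0.002, -0.002], [0.002, -1.0, -0.0], [-0.002, 0.0, -1.0]]
ft_force: [-0.2, -0.2, -3.9]
grip_width: 0.0508
gripper_force: 63.4
```

```bash
python3 - <<'E'
from h import *
s=env.observe(); print(s["position"],s["ft_force"],s["time_s"])
im,W=cloud("side"); cv2.imwrite("pics/s1.png",im[60:300,130:370].repeat(2,0).repeat(2,1))
E
```

```text
[0.60305607 0.34560854 0.13431343] [-0.249219   -0.15562841 -3.88086142] 4.6
```

View pics/s1.png

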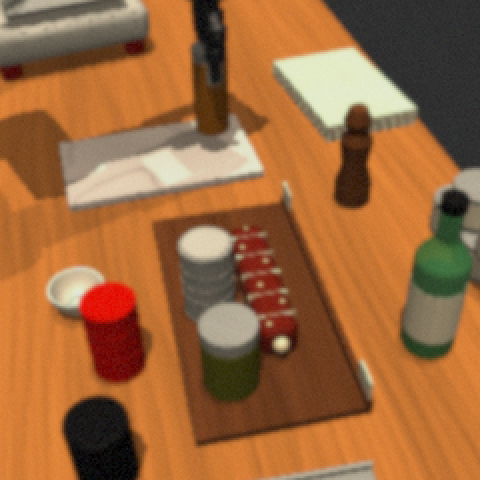

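The side view shows tall_jar upright in the gripper above the slab's far half at (210,110). The tin, squat_jar and salami are undisturbed.

Call:
arm_command --turn '[[0,0,0],[0,0,0],[0,0,0],[0,0,0],[0,0,0]]' --xyz '[[0,0.02,0.25],[0,0,0.2],[0,0,0.12],[0,0,0.06],[0,0,0]]' --claw '[40,40,40,40,40]'

```text
time_s: 5.15
position: [0.6036, 0.3416, 0.1044]
tool_rot: [[1.0, -0.001, -0.001], [-0.001, -1.0, -0.0], [-0.001, 0.0, -1.0]]
ft_force: [0.2, 0.9, -2.9]
grip_width: 0.0504
gripper_force: 63.4
```

Call:
arm_command --turn '[[0,0,0],[0,0,0],[0,0,0],[0,0,0]]' --xyz '[[0,0,0.04],[0,0,0.03],[0,0,0.02],[0,0,0]]' --claw '[40,40,40,40]'

```text
time_s: 5.55
position: [0.6038, 0.3421, 0.1007]
tool_rot: [[1.0, 0.0, 0.001], [0.0, -1.0, 0.0], [0.001, -0.0, -1.0]]
ft_force: [0.2, 0.3, -2.8]
grip_width: 0.0505
gripper_force: 63.4
```

Call:
arm_command --turn '[[0,0,0],[0,0,0],[0,0,0],[0,0,0]]' --xyz '[[0,0,0.02],[0,0,0.02],[0,0,0],[0,0,0]]' --claw '[40,40,40,40]'

```text
time_s: 5.95
position: [0.6041, 0.3422, 0.1006]
tool_rot: [[1.0, 0.0, 0.003], [0.0, -1.0, 0.001], [0.003, -0.001, -1.0]]
ft_force: [-2.3, -0.5, 8.3]
grip_width: 0.0509
gripper_force: 64.4
```

Call:
arm_command --turn '[[0,0,0],[0,0,0],[0,0,0],[0,0,0],[0,0,0],[0,0,0],[0,0,0],[0,0,0],[0,0,0],[0,0,0],[0,0,0],[0,0,0]]' --xyz '[[0,0,0],[0,0,0],[0,0,0],[0,0,-0.3],[0,0,-0.6],[0,0,-0.7],[-0.2,0.6,0],[-0.22,0.9,0],[-0.22,0.95,0],[-0.22,0.95,0],[-0.22,0.95,0],[-0.22,0.95,0]]' --claw '[85,85,85,85,85,85,85,85,85,85,85,85]'

```text
time_s: 7.15
position: [0.5379, 0.0754, 0.1784]
tool_rot: [[1.0, 0.0, 0.0], [0.0, -1.0, -0.0], [0.0, 0.0, -1.0]]
ft_force: [0.8, -0.5, -0.2]
grip_width: 0.0852
gripper_force: 0.0
```

Call:
arm_command --turn '[[0,0,0],[0,0,0],[0,0,0],[0,0,0],[0,0,0],[0,0,0],[0,0,0],[0,0,0]]' --xyz '[[-0.12,0.7,0],[-0.12,0.5,0],[0,0.15,0],[0,0,0.5],[0,0,0.6],[0,0,0.6],[0,0,0.25],[0,0,0]]' --claw '[85,85,85,85,85,85,85,85]'

```text
time_s: 7.95
position: [0.526, 0.0104, 0.0791]
tool_rot: [[1.0, 0.001, -0.004], [0.001, -1.0, 0.001], [-0.004, -0.001, -1.0]]
ft_force: [0.9, -0.8, 1.9]
grip_width: 0.0849
gripper_force: 0.0
```

Call:
arm_command --turn '[[0,0,0],[0,0,0],[0,0,0],[0,0,0],[0,0,0],[0,0,0],[0,0,0],[0,0,0]]' --xyz '[[0,0.03,0.2],[0,0,0.13],[0,0,0],[0,0,0],[0,0,0],[0,0,0],[0,0,0],[0,0,0]]' --claw '[85,85,85,50,50,50,50,50]' --squeeze 60

```text
time_s: 8.75
position: [0.527, 0.008, 0.0651]
tool_rot: [[1.0, -0.0, 0.001], [-0.0, -1.0, -0.0], [0.001, 0.0, -1.0]]
ft_force: [-1.5, -0.4, 5.4]
grip_width: 0.059
gripper_force: 64.1
```

Call:
arm_command --turn '[[0,0,0],[0,0,0],[0,0,0],[0,0,0],[0,0,0],[0,0,0],[0,0,0],[0,0,0],[0,0,0],[0,0,0],[0,0,0],[0,0,0]]' --xyz '[[0,0,-0.15],[0,0,-0.4],[0,0,-0.4],[-0.03,-0.25,0],[-0.03,-0.6,0],[-0.03,-0.85,0],[-0.03,-0.9,0],[-0.03,-0.9,0],[-0.03,-0.9,0],[-0.03,-0.9,0],[-0.03,-0.8,0],[-0.03,-0.4,0]]' --claw '[50,50,50,50,50,50,50,50,50,50,50,50]'

```text
time_s: 9.95
position: [0.5112, 0.3368, 0.1103]
tool_rot: [[1.0, 0.003, -0.002], [0.003, -1.0, 0.0], [-0.002, -0.0, -1.0]]
ft_force: [0.7, 0.7, -3.4]
grip_width: 0.0591
gripper_force: 65.9
```

Call:
arm_command --turn '[[0,0,0],[0,0,0],[0,0,0],[0,0,0],[0,0,0],[0,0,0],[0,0,0]]' --xyz '[[0.02,-0.15,0.2],[0.02,0,0.25],[0,0,0.2],[0,0,0.1],[0,0,0.06],[0,0,0],[0,0,0]]' --claw '[50,50,50,50,50,50,50]'

```text
time_s: 10.65
position: [0.5155, 0.3403, 0.0717]
tool_rot: [[1.0, -0.001, 0.001], [-0.001, -1.0, 0.0], [0.001, -0.0, -1.0]]
ft_force: [-0.0, -0.0, -3.0]
grip_width: 0.0588
gripper_force: 65.9
```

Call:
arm_command --turn '[[0,0,0],[0,0,0],[0,0,0],[0,0,0],[0,0,0],[0,0,0],[0,0,0],[0,0,0],[0,0,0],[0,0,0],[0,0,0]]' --xyz '[[0,0,0.04],[0,0,0.025],[0,0,0.015],[0,0,0],[0,0,0],[0,0,0],[0,0,0],[0,0,-0.3],[0,0,-0.7],[0,0,-0.9],[0,0,0]]' --claw '[50,50,50,50,85,85,85,85,85,85,85]'

```text
time_s: 11.75
position: [0.5173, 0.3417, 0.1685]
tool_rot: [[1.0, 0.0, 0.01], [0.0, -1.0, 0.004], [0.01, -0.004, -1.0]]
ft_force: [0.6, -0.2, 0.0]
grip_width: 0.0849
gripper_force: 0.0
```

Call:
arm_command --turn '[[0,0,0],[0,0,0],[0,0,0],[0,0,0],[0,0,0],[0,0,0],[0,0,0],[0,0,0],[0,0,0],[0,0,0],[0,0,0],[0,0,0]]' --xyz '[[0.02,0.6,0],[0.02,0.9,0],[0.02,0.9,0],[0.02,0.9,0],[0.02,0.9,0],[0.02,0.9,0],[0.02,0.9,0],[0.02,0.9,0],[0,0.9,0],[0,0.8,0],[0,0.4,0],[0,0,0]]' --claw '[85,85,85,85,85,85,85,85,85,85,85,85]'

```text
time_s: 12.95
position: [0.5231, -0.1118, 0.1619]
tool_rot: [[1.0, -0.004, 0.0], [-0.004, -1.0, -0.0], [0.0, 0.0, -1.0]]
ft_force: [-0.3, 0.5, 0.3]
grip_width: 0.0849
gripper_force: 0.0
```

Call:
arm_command --turn '[[0,0,0],[0,0,0],[0,0,0],[0,0,0],[0,0,0],[0,0,0],[0,0,0],[0,0,0],[0,0,0],[0,0,0],[0,0,0]]' --xyz '[[0.05,-0.04,0.4],[0,0,0.6],[0,0,0.6],[0,0,0.35],[0,0,0.2],[0,0,0],[0,0,0],[0,0,0],[0,0,0],[0,0,0],[0,0,0]]' --claw '[85,85,85,85,85,85,50,50,50,50,50]'

```text
time_s: 14.05
position: [0.5264, -0.1078, 0.0564]
tool_rot: [[1.0, -0.0, 0.003], [-0.0, -1.0, -0.001], [0.003, 0.001, -1.0]]
ft_force: [1.0, -1.3, 5.6]
grip_width: 0.0609
gripper_force: 64.6
```

Call:
arm_command --turn '[[0,0,0],[0,0,0],[0,0,0],[0,0,0],[0,0,0],[0,0,0],[0,0,0],[0,0,0],[0,0,0],[0,0,0],[0,0,0],[0,0,0]]' --xyz '[[0,0,-0.15],[0,0,-0.4],[0,0,-0.4],[-0.15,-0.25,0],[-0.3,-0.5,0],[-0.4,-0.8,0],[-0.4,-0.85,0],[-0.4,-0.85,0],[-0.3,-0.85,0],[-0.1,-0.9,0],[0,-0.9,0],[0,-0.9,0]]' --claw '[50,50,50,50,50,50,50,50,50,50,50,50]'

```text
time_s: 15.25
position: [0.4211, 0.2347, 0.1018]
tool_rot: [[1.0, 0.0, -0.001], [0.0, -1.0, -0.0], [-0.001, 0.0, -1.0]]
ft_force: [1.4, -0.2, -3.0]
grip_width: 0.0606
gripper_force: 66.4
```

Call:
arm_command --turn '[[0,0,0],[0,0,0],[0,0,0],[0,0,0],[0,0,0],[0,0,0]]' --xyz '[[0,-0.8,0],[0,-0.7,0],[0,-0.45,0],[0,-0.2,0],[0,0,0],[0,0,0]]' --claw '[50,50,50,50,50,50]'

```text
time_s: 15.85
position: [0.4225, 0.3392, 0.1019]
tool_rot: [[1.0, -0.0, -0.001], [-0.0, -1.0, -0.001], [-0.001, 0.001, -1.0]]
ft_force: [0.9, 0.0, -3.3]
grip_width: 0.0605
gripper_force: 66.6
```

Call:
arm_command --turn '[[0,0,0],[0,0,0],[0,0,0],[0,0,0],[0,0,0],[0,0,0],[0,0,0]]' --xyz '[[0,-0.03,0.2],[0,0,0.3],[0,0,0.2],[0,0,0.08],[0,0,0.04],[0,0,0.03],[0,0,0]]' --claw '[50,50,50,50,50,50,50]'

```text
time_s: 16.55
position: [0.4233, 0.3416, 0.06]
tool_rot: [[1.0, -0.0, 0.0], [-0.0, -1.0, 0.0], [0.0, -0.0, -1.0]]
ft_force: [0.5, -0.3, -3.8]
grip_width: 0.0608
gripper_force: 66.6
```

Call:
arm_command --turn '[[0,0,0],[0,0,0],[0,0,0],[0,0,0],[0,0,0],[0,0,0],[0,0,0],[0,0,0],[0,0,0],[0,0,0],[0,0,0],[0,0,0]]' --xyz '[[0,0,0.02],[0,0,0],[0,0,0],[0,0,0],[0,0,0],[0,0,-0.4],[0,0,-0.9],[0,0,-0.9],[0.3,0.6,0],[0.4,0.8,0],[0.4,0.8,0],[0.4,0.8,0]]' --claw '[50,50,85,85,85,85,85,85,85,85,85,85]'

```text
time_s: 17.75
position: [0.4987, 0.1901, 0.1691]
tool_rot: [[1.0, 0.0, 0.001], [0.0, -1.0, 0.0], [0.001, -0.0, -1.0]]
ft_force: [0.1, 1.2, -0.1]
grip_width: 0.0849
gripper_force: 0.0
```

Call:
arm_command --turn '[[0,0,0],[0,0,0],[0,0,0],[0,0,0],[0,0,0],[0,0,0],[0,0,-1],[0,0,-1],[0,0,-1],[0,0,-1],[0,0,-1],[0,0,-1]]' --xyz '[[0.4,0.8,0],[0.4,0.8,0],[0.4,0.8,0],[0.4,0.8,0],[0.2,0.4,0],[0,0,0],[0,0,0],[0,0,0],[0,0,0],[0,0,0],[0,0,0],[0,0,0]]' --claw '[70,70,70,70,70,70,70,70,70,70,70,70]'

```text
time_s: 18.95
position: [0.5877, 0.0127, 0.1689]
tool_rot: [[0.864, 0.504, -0.0], [0.504, -0.864, 0.0], [0.0, -0.0, -1.0]]
ft_force: [0.3, 1.4, 0.7]
grip_width: 0.0702
gripper_force: 0.0
```

Call:
arm_command --turn '[[0,0,-1],[0,0,-1],[0,0,-1],[0,0,-1],[0,0,-1],[0,0,-1],[0,0,-1],[0,0,-1],[0,0,-1],[0,0,-1],[0,0,-0.68],[0,0,0]]' --xyz '[[0,0,0],[0,0,0],[0,0,0],[0,0,0],[0,0,0],[0,0,0],[0,0,0],[0,0,0],[0,0,0],[0,0,0],[0,0,0],[0,0,0]]' --claw '[70,70,70,70,70,70,70,70,70,70,70,70]'

```text
time_s: 20.15
position: [0.5878, 0.0125, 0.169]
tool_rot: [[0.114, 0.994, 0.0], [0.994, -0.114, 0.0], [0.0, -0.0, -1.0]]
ft_force: [0.2, 0.0, 0.5]
grip_width: 0.0699
gripper_force: 0.0
```

```bash
python3 - <<'E'
from h import *
s=env.observe(); print(s["position"],s["tool_rot"].round(3) if hasattr(s["tool_rot"],'round') else s["tool_rot"],s["time_s"],s["q"])
im,W=cloud("top"); np.savez("top1.npz",im=im,W=W)
im2,W2=cloud("side"); cv2.imwrite("pics/s2.png",im2[60:300,130:370].repeat(2,0).repeat(2,1)); cv2.imwrite("pics/t2.png",im.repeat(1,0))
z=W[...,2];x=W[...,0];y=W[...,1]
for n,cx,cy,lo in(("tall",.604,.342,.135),("tin",.516,.342,.1),("squat",.424,.342,.09)):
    m=(abs(x-cx)<.045)&(abs(y-cy)<.06)&(z>lo)&(z<lo+.03); P=W[m]
    print(n,len(P),P.mean(0).round(4) if len(P) else 0)
E
```

```text
[0.58776616 0.01253117 0.16895249] [[ 0.114  0.994  0.   ]
 [ 0.994 -0.114  0.   ]
 [ 0.    -0.    -1.   ]] 20.15 [-1.03119411e+01  2.84163693e+01  7.40028260e+01  9.83731490e-03
  7.75815665e+01 -3.78808989e+00]
tall 515 [0.603  0.341  0.1487]
tin 641 [0.5148 0.3381 0.1142]
squat 668 [0.4234 0.3397 0.1036]
```

View pics/s2.png

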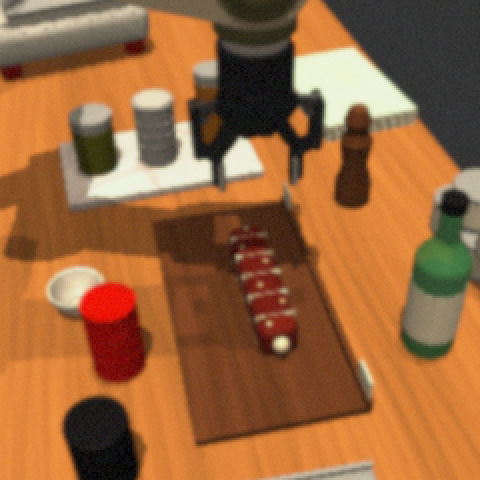

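The side view shows all three containers upright on the slab (squat_jar (95,140), tin (155,128), tall_jar (207,95)). The salami is unmoved, with its knot still at (281,343), and the gripper is above it.

Call:
arm_command --turn '[[0,0,-0.97],[0,0,0],[0,0,0],[0,0,0],[0,0,0],[0,0,0],[0,0,0],[0,0,0]]' --xyz '[[0,0,0],[-0.13,0.02,0],[0,0,0.6],[0,0,0.7],[0,0,0.7],[0,0,0.5],[0,0,0.2],[0,0,0]]' --claw '[70,70,70,70,70,70,70,70]'

```text
time_s: 21.05
position: [0.5886, 0.0049, 0.033]
tool_rot: [[0.032, 0.999, -0.002], [0.999, -0.032, 0.0], [0.0, -0.002, -1.0]]
ft_force: [0.3, -0.6, 0.5]
grip_width: 0.0704
gripper_force: 0.0
```

Call:
arm_command --turn '[[0,0,0],[0,0,0],[0,0,0],[0,0,0],[0,0,0],[0,0,0],[0,0,0],[0,0,0]]' --xyz '[[0,0,0.2],[0,0,0.1],[0,0,0],[0,0,0],[0,0,0],[0,0,0],[0,0,0],[0,0,0]]' --claw '[70,70,70,35,35,35,35,35]' --squeeze 80

```text
time_s: 21.85
position: [0.5893, 0.005, 0.0196]
tool_rot: [[0.031, 1.0, 0.001], [1.0, -0.031, -0.0], [-0.0, 0.001, -1.0]]
ft_force: [-1.8, 0.4, 5.9]
grip_width: 0.045
gripper_force: 83.7
```

Call:
arm_command --turn '[[0,0,0],[0,0,0],[0,0,0],[0,0,0],[0,0,0],[0,0,0],[0,0,0],[0,0,0],[0,0,0],[0,0,0],[0,0,0],[0,0,0]]' --xyz '[[0,0,-0.2],[0,0,-0.5],[0,0,-0.7],[0,0,-0.7],[0,0,-0.4],[-0.2,-0.08,0],[-0.5,-0.16,0],[-0.75,-0.22,0],[-0.75,-0.22,0],[-0.75,-0.22,0],[-0.75,-0.22,0],[-0.75,-0.22,0]]' --claw '[35,35,35,35,35,35,35,35,35,35,35,35]'

```text
time_s: 23.05
position: [0.5132, -0.2167, 0.1421]
tool_rot: [[0.031, 1.0, -0.003], [1.0, -0.031, 0.002], [0.002, -0.003, -1.0]]
ft_force: [0.9, -0.8, -4.5]
grip_width: 0.0448
gripper_force: 83.0
```

Call:
arm_command --turn '[[0,0,0],[0,0,0],[0,0,0],[0,0,0],[0,0,0],[0,0,0.4],[0,0,0.8],[0,0,1],[0,0,1],[0,0,1],[0,0,1],[0,0,1]]' --xyz '[[-0.75,-0.22,0],[-0.75,-0.22,0],[-0.6,-0.2,0],[-0.4,-0.1,0],[-0.2,0,0],[0,0,0],[0,0,0],[0,0,0],[0,0,0],[0,0,0],[0,0,0],[0,0,0]]' --claw '[35,35,35,35,35,35,35,35,35,35,35,35]'

```text
time_s: 24.25
position: [0.4738, -0.3482, 0.1426]
tool_rot: [[0.544, 0.839, -0.002], [0.839, -0.544, 0.002], [0.001, -0.002, -1.0]]
ft_force: [0.7, 0.3, -4.2]
grip_width: 0.045
gripper_force: 83.1
```

Call:
arm_command --turn '[[0,0,1],[0,0,1],[0,0,1],[0,0,1],[0,0,1],[0,0,1],[0,0,1],[0,0,1],[0,0,1],[0,0,1],[0,0,0.8],[0,0,0]]' --xyz '[[0,0,0],[0,0,0],[0,0,0],[0,0,0],[0,0,0],[0,0,0],[0,0,0],[0,0,0],[0,0,0],[0,0,0],[0,0,0],[0,0,0]]' --claw '[35,35,35,35,35,35,35,35,35,35,35,35]'

```text
time_s: 25.45
position: [0.4738, -0.3483, 0.1428]
tool_rot: [[0.998, 0.057, -0.001], [0.057, -0.998, 0.002], [-0.001, -0.002, -1.0]]
ft_force: [0.4, 0.1, -3.8]
grip_width: 0.0455
gripper_force: 83.0
```

Call:
arm_command --turn '[[0,0,0.68],[0,0,0.68],[0,0,0],[0,0,0],[0,0,0],[0,0,0],[0,0,0],[0,0,0],[0,0,0]]' --xyz '[[0,0,0],[0,0,0],[0.13,0.11,0],[0,0,0.3],[0,0,0.4],[0,0,0.3],[0,0,0.15],[0,0,0.05],[0,0,0]]' --claw '[35,35,35,35,35,35,35,35,35]'

```text
time_s: 26.35
position: [0.4804, -0.3551, 0.0839]
tool_rot: [[0.998, -0.061, 0.0], [-0.061, -0.998, -0.0], [0.0, 0.0, -1.0]]
ft_force: [-0.0, -0.6, -4.2]
grip_width: 0.0447
gripper_force: 82.9
```

Call:
arm_command --turn '[[0,0,0],[0,0,0],[0,0,0],[0,0,0]]' --xyz '[[0,0,0.06],[0,0,0.04],[0,0,0.03],[0,0,0]]' --claw '[35,35,35,35]'

```text
time_s: 26.75
position: [0.4802, -0.355, 0.0776]
tool_rot: [[0.998, -0.062, 0.0], [-0.062, -0.998, -0.0], [0.0, 0.0, -1.0]]
ft_force: [-0.1, -0.3, -2.7]
grip_width: 0.045
gripper_force: 83.0
```

Call:
arm_command --turn '[[0,0,0],[0,0,0],[0,0,0],[0,0,0],[0,0,0],[0,0,0],[0,0,0],[0,0,0],[0,0,0]]' --xyz '[[0,0,0.02],[0,0,0],[0,0,0],[0,0,0],[0,0,0],[0,0,-0.3],[0,0,-0.8],[0,0,-0.9],[0,0,0]]' --claw '[35,35,70,70,70,70,70,70,70]'

```text
time_s: 27.65
position: [0.4819, -0.3567, 0.1825]
tool_rot: [[0.998, -0.062, 0.008], [-0.062, -0.998, -0.009], [0.008, 0.008, -1.0]]
ft_force: [0.1, 0.4, -0.3]
grip_width: 0.07
gripper_force: 0.0
```

Call:
arm_command --turn '[[0,0,-0.71],[0,0,0],[0,0,0],[0,0,0],[0,0,0],[0,0,0],[0,0,0],[0,0,0],[0,0,0],[0,0,0],[0,0,0],[0,0,0]]' --xyz '[[0,0,0],[-0.1,-0.6,0],[-0.1,-0.9,0],[-0.1,-0.9,0],[-0.1,-0.9,0],[-0.1,-0.9,0],[-0.1,-0.9,0],[-0.1,-0.9,0],[-0.1,-0.9,0],[-0.1,-0.9,0],[-0.1,-0.9,0],[-0.1,-0.9,0]]' --claw '[85,85,85,85,85,85,85,85,85,85,85,85]'

```text
time_s: 28.85
position: [0.4248, 0.1268, 0.1763]
tool_rot: [[1.0, -0.0, 0.001], [-0.0, -1.0, 0.0], [0.001, -0.0, -1.0]]
ft_force: [0.3, -0.6, 0.3]
grip_width: 0.0849
gripper_force: 0.0
```

```bash
python3 - <<'E'
from h import *
im,W=cloud("top"); cv2.imwrite("pics/t3.png",im)
z=W[...,2];x=W[...,0];y=W[...,1]
m=(y<-.25)&(y>-.45)&(z>.085)&(z<.13)&(x>.33)&(x<.63); P=W[m]
P=P[np.isfinite(P[:,0])]
print(len(P),cv2.minAreaRect((P[:,:2]*1000).astype(np.float32)),P.mean(0),np.percentile(P[:,2],[50,95,99]))
E
```

```text
2027 ((480.4099426269531, -352.86798095703125), (47.63220977783203, 206.68467712402344), 86.12492370605469) [ 0.48078479 -0.34820288  0.10707023] [0.10960805 0.11266987 0.11371754]
```

View pics/t3.png

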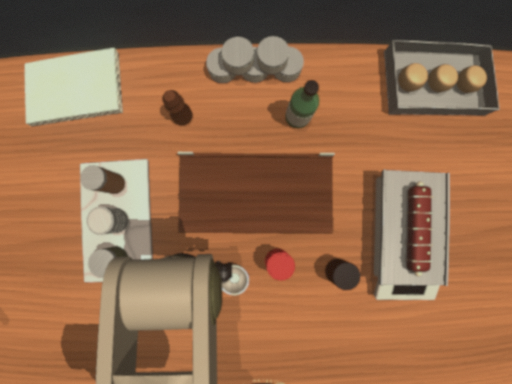

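The top view shows the salami centred and lengthways on the pan at (420,228), the three containers on the slab at (95,178), (103,220) and (105,260), and the bystanders in place. Now I'll return the squat_jar.

Call:
arm_command --turn '[[0,0,0],[0,0,0],[0,0,0],[0,0,0],[0,0,0],[0,0,0],[0,0,0],[0,0,0],[0,0,0],[0,0,0]]' --xyz '[[0,-0.9,0],[0,-0.9,0],[0,-0.9,0],[0,-0.9,0],[0,-0.5,0],[-0.02,-0.2,0],[0,0,0.4],[0,0,0.7],[0,0,0.7],[0,0,0]]' --claw '[85,85,85,85,85,85,85,85,85,85]'

```text
time_s: 29.9
position: [0.4224, 0.3382, 0.0827]
tool_rot: [[1.0, -0.001, -0.007], [-0.001, -1.0, -0.004], [-0.007, 0.004, -1.0]]
ft_force: [-0.7, 0.3, 0.4]
grip_width: 0.0848
gripper_force: 0.0
```

Call:
arm_command --turn '[[0,0,0],[0,0,0],[0,0,0],[0,0,0],[0,0,0],[0,0,0],[0,0,0],[0,0,0],[0,0,0]]' --xyz '[[0,-0.03,0.25],[0,0,0.15],[0,0,0],[0,0,0],[0,0,0],[0,0,0],[0,0,0],[0,0,0],[0,0,0]]' --claw '[85,85,85,85,50,50,50,50,50]' --squeeze 60

```text
time_s: 30.8
position: [0.4245, 0.3416, 0.0673]
tool_rot: [[1.0, -0.0, 0.001], [-0.0, -1.0, 0.001], [0.001, -0.001, -1.0]]
ft_force: [-1.4, -1.7, 6.8]
grip_width: 0.0608
gripper_force: 65.1
```

Call:
arm_command --turn '[[0,0,0],[0,0,0],[0,0,0],[0,0,0],[0,0,0],[0,0,0],[0,0,0],[0,0,0],[0,0,0],[0,0,0],[0,0,0],[0,0,0]]' --xyz '[[0,0,-0.15],[0,0,-0.4],[0,0,-0.4],[0,0.25,0],[0,0.6,0],[0,0.85,0],[0,0.9,0],[0.1,0.9,0],[0.25,0.9,0],[0.35,0.85,0],[0.35,0.85,0],[0.35,0.85,0]]' --claw '[50,50,50,50,50,50,50,50,50,50,50,50]'

```text
time_s: 32.0
position: [0.4936, -0.0084, 0.113]
tool_rot: [[1.0, -0.001, -0.001], [-0.001, -1.0, 0.0], [-0.001, -0.0, -1.0]]
ft_force: [0.8, 0.4, -2.9]
grip_width: 0.0603
gripper_force: 66.5
```

Call:
arm_command --turn '[[0,0,0],[0,0,0],[0,0,0],[0,0,0],[0,0,0],[0,0,0]]' --xyz '[[0.35,0.8,0],[0.2,0.7,0],[0.1,0.4,0],[0,0.15,0],[0,0,0],[0,0,0]]' --claw '[50,50,50,50,50,50]'

```text
time_s: 32.6
position: [0.5259, -0.1076, 0.1134]
tool_rot: [[1.0, 0.0, -0.001], [0.0, -1.0, 0.001], [-0.001, -0.001, -1.0]]
ft_force: [-0.0, 0.8, -3.6]
grip_width: 0.0604
gripper_force: 66.6
```

Call:
arm_command --turn '[[0,0,0],[0,0,0],[0,0,0],[0,0,0],[0,0,0],[0,0,0],[0,0,0]]' --xyz '[[0.02,0,0.2],[0,0,0.3],[0,0,0.25],[0,0,0.1],[0,0,0.06],[0,0,0.04],[0,0,0]]' --claw '[50,50,50,50,50,50,50]'

```text
time_s: 33.3
position: [0.5278, -0.1084, 0.0664]
tool_rot: [[1.0, 0.0, 0.0], [0.0, -1.0, -0.0], [0.0, 0.0, -1.0]]
ft_force: [-0.9, 0.0, -3.8]
grip_width: 0.0603
gripper_force: 66.6
```

Call:
arm_command --turn '[[0,0,0],[0,0,0],[0,0,0],[0,0,0],[0,0,0],[0,0,0],[0,0,0],[0,0,0],[0,0,0],[0,0,0]]' --xyz '[[0,0,0.03],[0,0,0.015],[0,0,0],[0,0,0],[0,0,0],[0,0,0],[0,0,-0.3],[0,0,-0.8],[0,0,-0.9],[0,0,0]]' --claw '[50,50,50,85,85,85,85,85,85,85]'

```text
time_s: 34.3
position: [0.53, -0.1094, 0.1697]
tool_rot: [[1.0, 0.0, 0.01], [0.0, -1.0, -0.005], [0.01, 0.005, -1.0]]
ft_force: [-0.3, -0.2, -0.6]
grip_width: 0.0849
gripper_force: 0.0
```

Call:
arm_command --turn '[[0,0,0],[0,0,0],[0,0,0],[0,0,0],[0,0,0],[0,0,0],[0,0,0],[0,0,0],[0,0,0],[0,0,0],[0,0,0],[0,0,0]]' --xyz '[[-0.03,-0.6,0],[-0.03,-0.9,0],[-0.03,-0.9,0],[-0.03,-0.9,0],[-0.03,-0.9,0],[-0.03,-0.9,0],[-0.03,-0.9,0],[-0.03,-0.9,0],[0,-0.9,0],[0,-0.8,0],[0,-0.4,0],[0,0,0]]' --claw '[85,85,85,85,85,85,85,85,85,85,85,85]'

```text
time_s: 35.5
position: [0.515, 0.3439, 0.1632]
tool_rot: [[1.0, 0.003, -0.001], [0.003, -1.0, 0.0], [-0.001, -0.0, -1.0]]
ft_force: [0.4, -0.2, -0.3]
grip_width: 0.0852
gripper_force: 0.0
```

Call:
arm_command --turn '[[0,0,0],[0,0,0],[0,0,0],[0,0,0],[0,0,0],[0,0,0],[0,0,0],[0,0,0],[0,0,0],[0,0,0],[0,0,0]]' --xyz '[[0.02,0.05,0.3],[0,0,0.6],[0,0,0.5],[0,0,0.3],[0,0,0.12],[0,0,0],[0,0,0],[0,0,0],[0,0,0],[0,0,0],[0,0,0]]' --claw '[85,85,85,85,85,85,50,50,50,50,50]'

```text
time_s: 36.6
position: [0.5173, 0.3392, 0.0745]
tool_rot: [[1.0, 0.0, 0.002], [0.0, -1.0, 0.001], [0.002, -0.001, -1.0]]
ft_force: [-0.6, -0.1, 6.6]
grip_width: 0.0589
gripper_force: 64.1
```

Call:
arm_command --turn '[[0,0,0],[0,0,0],[0,0,0],[0,0,0],[0,0,0],[0,0,0],[0,0,0],[0,0,0],[0,0,0],[0,0,0],[0,0,0],[0,0,0]]' --xyz '[[0,0,-0.15],[0,0,-0.4],[0,0,-0.4],[0,0.25,0],[0.03,0.6,0],[0.03,0.85,0],[0.03,0.9,0],[0.03,0.9,0],[0.03,0.9,0],[0.03,0.85,0],[0.03,0.75,0],[0.01,0.45,0]]' --claw '[50,50,50,50,50,50,50,50,50,50,50,50]'

```text
time_s: 37.8
position: [0.5267, 0.0133, 0.1196]
tool_rot: [[1.0, -0.002, -0.002], [-0.002, -1.0, -0.0], [-0.002, 0.0, -1.0]]
ft_force: [-0.2, 0.3, -3.7]
grip_width: 0.0589
gripper_force: 65.8
```

Call:
arm_command --turn '[[0,0,0],[0,0,0],[0,0,0]]' --xyz '[[0,0.17,0],[0,0,0],[0,0,0]]' --claw '[50,50,50]'

```text
time_s: 38.1
position: [0.5272, 0.0087, 0.1202]
tool_rot: [[1.0, 0.0, -0.001], [0.0, -1.0, 0.001], [-0.001, -0.001, -1.0]]
ft_force: [-0.8, -1.0, -2.8]
grip_width: 0.0587
gripper_force: 65.8
```

Down 48.7 mm to z 0.0715.

Call:
arm_command --turn '[[0,0,0],[0,0,0],[0,0,0],[0,0,0],[0,0,0],[0,0,0],[0,0,0],[0,0,0]]' --xyz '[[0.02,0,0.2],[0,0,0.3],[0,0,0.25],[0,0,0.1],[0,0,0.06],[0,0,0.04],[0,0,0],[0,0,0]]' --claw '[50,50,50,50,50,50,50,50]'

```text
time_s: 38.9
position: [0.5289, 0.008, 0.0734]
tool_rot: [[1.0, -0.0, 0.001], [-0.0, -1.0, -0.0], [0.001, 0.0, -1.0]]
ft_force: [0.2, 0.3, -3.7]
grip_width: 0.0588
gripper_force: 65.8
```

Call:
arm_command --turn '[[0,0,0],[0,0,0],[0,0,0],[0,0,0],[0,0,0],[0,0,0],[0,0,0],[0,0,0],[0,0,0],[0,0,0],[0,0,0]]' --xyz '[[0,0,0.03],[0,0,0.015],[0,0,0],[0,0,0],[0,0,0],[0,0,0],[0,0,-0.3],[0,0,-0.9],[0,0,-0.9],[0,0,-0.2],[0,0,0]]' --claw '[50,50,50,85,85,85,85,85,85,85,85]'

```text
time_s: 40.0
position: [0.5293, 0.0079, 0.1872]
tool_rot: [[1.0, -0.0, 0.004], [-0.0, -1.0, -0.001], [0.004, 0.001, -1.0]]
ft_force: [-0.4, -0.1, -0.1]
grip_width: 0.085
gripper_force: 0.0
```

Call:
arm_command --turn '[[0,0,0],[0,0,0],[0,0,0],[0,0,0],[0,0,0],[0,0,0],[0,0,0],[0,0,0],[0,0,0],[0,0,0]]' --xyz '[[0.1,-0.5,0],[0.2,-0.9,0],[0.2,-0.9,0],[0.2,-0.9,0],[0.2,-0.9,0],[0.2,-0.9,0],[0.2,-0.9,0],[0.15,-0.6,0],[0.05,-0.18,0],[0,0,0]]' --claw '[85,85,85,85,85,85,85,85,85,85]'

```text
time_s: 41.0
position: [0.6033, 0.3426, 0.1833]
tool_rot: [[1.0, 0.001, -0.003], [0.001, -1.0, -0.001], [-0.003, 0.001, -1.0]]
ft_force: [-0.4, -0.1, 0.5]
grip_width: 0.0848
gripper_force: 0.0
```

Down to about 0.103 (80 mm), then close.

Call:
arm_command --turn '[[0,0,0],[0,0,0],[0,0,0],[0,0,0],[0,0,0],[0,0,0],[0,0,0],[0,0,0],[0,0,0],[0,0,0],[0,0,0]]' --xyz '[[0,0,0.3],[0,0,0.5],[0,0,0.45],[0,0,0.25],[0,0,0.1],[0,0,0],[0,0,0],[0,0,0],[0,0,0],[0,0,0],[0,0,0]]' --claw '[85,85,85,85,85,85,40,40,40,40,40]'

```text
time_s: 42.1
position: [0.6041, 0.3422, 0.1071]
tool_rot: [[1.0, 0.0, 0.002], [0.0, -1.0, 0.001], [0.002, -0.001, -1.0]]
ft_force: [0.6, 0.7, 5.6]
grip_width: 0.0512
gripper_force: 62.5
```

Call:
arm_command --turn '[[0,0,0],[0,0,0],[0,0,0],[0,0,0],[0,0,0],[0,0,0],[0,0,0],[0,0,0],[0,0,0],[0,0,0],[0,0,0],[0,0,0]]' --xyz '[[0,0,-0.1],[0,0,-0.35],[0,0,-0.4],[-0.06,0.2,0],[-0.14,0.45,0],[-0.2,0.65,0],[-0.25,0.75,0],[-0.25,0.75,0],[-0.2,0.7,0],[-0.2,0.55,0],[-0.1,0.37,0],[0,0,0]]' --claw '[40,40,40,40,40,40,40,40,40,40,40,40]'

```text
time_s: 43.3
position: [0.5322, 0.1186, 0.1474]
tool_rot: [[1.0, -0.003, -0.002], [-0.003, -1.0, -0.001], [-0.002, 0.001, -1.0]]
ft_force: [0.2, 0.3, -3.5]
grip_width: 0.0509
gripper_force: 63.6
```

Call:
arm_command --turn '[[0,0,0],[0,0,0]]' --xyz '[[0,0,0],[0,0,0]]' --claw '[40,40]'

```text
time_s: 43.5
position: [0.5335, 0.1215, 0.1478]
tool_rot: [[1.0, 0.0, -0.001], [0.0, -1.0, 0.0], [-0.001, -0.0, -1.0]]
ft_force: [0.1, 0.7, -3.0]
grip_width: 0.0509
gripper_force: 63.6
```

Down 43.7 mm.

Call:
arm_command --turn '[[0,0,0],[0,0,0],[0,0,0],[0,0,0],[0,0,0],[0,0,0],[0,0,0]]' --xyz '[[0,0,0.2],[0,0,0.25],[0,0,0.2],[0,0,0.12],[0,0,0.06],[0,0,0.03],[0,0,0]]' --claw '[40,40,40,40,40,40,40]'

```text
time_s: 44.2
position: [0.5338, 0.121, 0.1054]
tool_rot: [[1.0, -0.0, 0.0], [-0.0, -1.0, -0.0], [0.0, 0.0, -1.0]]
ft_force: [0.5, 0.3, -3.5]
grip_width: 0.0508
gripper_force: 63.6
```

Call:
arm_command --turn '[[0,0,0],[0,0,0],[0,0,0]]' --xyz '[[0,0,0.02],[0,0,0],[0,0,0]]' --claw '[40,40,40]'

```text
time_s: 44.5
position: [0.5338, 0.121, 0.1045]
tool_rot: [[1.0, -0.0, 0.0], [-0.0, -1.0, 0.0], [0.0, -0.0, -1.0]]
ft_force: [-0.1, 0.1, -3.6]
grip_width: 0.0509
gripper_force: 63.6
```

Call:
arm_command --turn '[[0,0,0],[0,0,0],[0,0,0],[0,0,0],[0,0,0],[0,0,0],[0,0,0],[0,0,0],[0,0,0],[0,0,0]]' --xyz '[[0,0,0.02],[0,0,0.01],[0,0,0],[0,0,0],[0,0,0],[0,0,0],[0,0,-0.3],[0,0,-0.8],[0,0,-0.9],[0,0,-0.5]]' --claw '[40,40,40,85,85,85,85,85,85,85]'

```text
time_s: 45.5
position: [0.5344, 0.1211, 0.2313]
tool_rot: [[1.0, -0.0, 0.004], [-0.0, -1.0, 0.0], [0.004, -0.0, -1.0]]
ft_force: [-0.4, -0.1, -0.1]
grip_width: 0.0851
gripper_force: 0.0
```

Call:
arm_command --turn '[[0,0,0],[0,0,0],[0,0,0],[0,0,0],[0,0,0],[0,0,0],[0,0,0],[0,0,0]]' --xyz '[[-0.3,-0.5,0],[-0.3,-0.9,0],[-0.3,-0.9,0],[-0.3,-0.9,0],[-0.3,-0.9,0],[-0.3,-0.9,0],[0,-0.5,0],[0,0,0]]' --claw '[85,85,85,85,85,85,85,85]'

```text
time_s: 46.3
position: [0.4428, 0.3987, 0.2273]
tool_rot: [[1.0, 0.004, -0.0], [0.004, -1.0, 0.0], [-0.0, -0.0, -1.0]]
ft_force: [-0.8, -0.3, -0.5]
grip_width: 0.0847
gripper_force: 0.0
```

```bash
python3 - <<'E'
from h import *
im,W=cloud("top"); cv2.imwrite("pics/t4.png",im)
z=W[...,2];x=W[...,0];y=W[...,1]
for n,cx,cy,lo,hi in(("tall .5325 .1211",.5325,.121,.135,.16),("tin .5261 .0089",.526,.009,.1,.13),("squat .5256 -.1087",.526,-.109,.09,.115),("sal",.48,-.353,.095,.13)):
    w=.11 if n=="sal" else .05
    P=W[(abs(x-cx)<w)&(abs(y-cy)<.05)&(z>lo)&(z<hi)]; print(n,len(P),P.mean(0).round(4))
s=env.observe();print(s["position"],s["time_s"])
E
```

```text
tall .5325 .1211 499 [0.5335 0.1218 0.1461]
tin .5261 .0089 651 [0.5263 0.0101 0.1117]
squat .5256 -.1087 659 [ 0.5257 -0.1068  0.101 ]
sal 1848 [ 0.4812 -0.3496  0.1088]
[0.44328102 0.3969847  0.2273268 ] 46.35
```

View pics/t4.png

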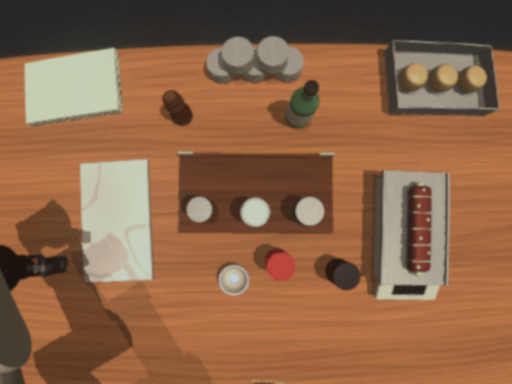

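The top view shows the containers back at (200,210), (255,212) and (310,211), each within about 2 mm of its starting spot. The salami is on the pan at (420,228), the bystanders have not moved, and the arm is clear.

```bash
python3 -c "
from rig import env
print(env.close_job())"
```

```text
the job is handed in; nothing more can be done
None
```

The job is handed in, with no verdict shown: the salami lies centred and lengthways on the pan, all three containers are back within about 2 mm of their starting spots, and the mill, oil bottle and dish were not touched.

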